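Top up a bench analyser's cartridge feed track

ROBOT

A 7-joint arm with a two-finger parallel gripper is mounted at the origin on the work surface. World frame = base frame: x ahead of the robot, y to its left, z up, the work surface at z = 0. Lengths are in m, angles in rad, forces in N, time in s.
With the tool pointing down it reaches from about 0.4 to 0.85 m from the base axis. Payload 10.4 kg.
Tool frame: the origin (TCP) lies between the finger pads; the fingertips stand 11 mm ahead of it and the grasp point (between the pads) lies 8 mm behind it; z points along the fingers, y is the line along which they close (so a half turn about z gives the same grasp; the last joint's range is limited). The gripper opens to 85 mm and grips with 20 to 120 N. Pads are 22 mm wide; open, the fingers measure 114 mm over their backs; the gripper's body (76 mm by 85 mm) begins 54 mm behind the grasp point. The pads swing forward as they close: fully open they stand 13 mm farther back than shut.
Start: joints at [-1.314, 0.332, -0.065, 1.46, 0.022, 1.35, -0.088], TCP at [0.173, 0.601, 0.242] pointing down, gripper open.
Joint ranges: [-2.6, 2.6], [-0.5, 2.12], [-1.47, 1.34], [0.16, 2.42], [-1.27, 4.41], [0.06, 2.06], [-2.6, 2.6]. Speed limits (rad/s): [2.22, 2.22, 2.79, 2.79, 3.14, 3.14, 3.14].

INTERFACE

Orientations are given as a unit quaternion [x, y, z, w].
In Python, from cell import arm gives the robot as it stands.
- The arm moves only by the tool step_arm, never from a script. Its argument "deltas" is a list of rows, each a list of 3 entries, a list of its own where there are three numbers: the shift along the world's x, y, z in m, then the turn about the world's z in rad, then the closure, from -1 (fully open) to 1 (shut). A call has 1 to 12 rows; each row is the pose to reach, as a shift and turn from the pose commanded when the call began; what a row does not reach only later rows make up. A row lasts 1/10 s, in which the tool goes at most 50 mm and 8.59 degrees, less where a joint would pass 70% of its speed; a pose out of reach is approached as far as the arm can. A call with a gripper value outside its range is refused whole. The fingers move at their own pace and stop on an object; "squeeze" is the grip in N (left out, the last holds). Time passes only in rows, so rows that repeat a pose let the fingers close. It gives the time, the measured TCP pose, the force, the opening and the grip force at its end, in the units of the state.
- arm.state(): the state, without advancing time (a new reading comes with each control period).
- arm.capture(name): name is "side" or "top" or "wrist"; returns the picture (400x640x3 uint8, red, green, blue); there is no depth.
- arm.calibration(name): a dict with "fx", "fy", "cx", "cy" (pixels), "camera_from_world" (4x4, takes a point from world to camera coordinates); the wrist camera has in their place "T_tool_cam" (4x4, takes a point from camera to tool coordinates, whose origin is the TCP and whose axes are the flange's). Camera axes: x right, y down, z forward; pixel columns grow to the right and rows downward; lengths in m; the calibration is good to about 2 mm. The wrist camera is an equidistant fisheye: a pixel r from the principal point sees the ray r / f radians off the axis. A picture is of the moment at which its call begins: read the wrist's pose just before it. calibration takes no time and is no camera call.
- arm.finish_job(): hands the job in; it is judged then, once.
The state is a dict: "clock": time; "q": joint angles; "joint_velocities": joint speeds; "effort": joint torques, N m; "eef_pos": TCP position; "orientation": TCP orientation; "wrist_force": force on the tool from outside, world axes, zero at the start; "moment": the same for the moment, N m; "gripper_width": opening from 0.0 (shut) to 1.0 (fully open); "finger_force": force on a finger pad.
Only numpy, scipy, OpenCV 4.12 (cv2) and the standard library are available. Lean on these libraries where they do the work, as an engineer would, in place of code of your own. Each camera call takes 0.05 s, during which the arm holds its last target. There are 200 camera calls.

TASK

Top up the analyser's feed track with the two eared test cartridges from the kit tray: draw the sprung follower back by its knob, press the lever down into the notch of the catch strip so that the follower stays parked, and stand both cartridges in the lane between the follower and the two already there, ears over the low front wall, fully down on the lane floor. Then lift the lever out of the notch and let the follower close on the row gently, under control, without letting it slam, so that all four stand upright and close together with the follower bearing on them. Leave the two capped wash cartridges and the loose blue screw cap where they are.

Things in the scene. Friction and masses are not known exactly. Their poses are not given: they have to be found in the camera images.
- analyser: White bench analyser with its feed track; fixed. Origin on the bench below the middle of the gate, where the row of cartridges starts. Its y runs along the track away from the gate (the follower is pulled to +y), x across it, away from the robot, z up. Intake nose 85 mm high from y = 0 to -70 mm; housing 240 mm high, y -70 to -370, x -150 to +200 mm. Offsets below are in this frame, mm.
- lane (a point): Middle of the lane's floor at the gate (x 0, y 0, z 40), axes as the analyser's. The lane is an open-topped channel 62 wide (x -31 to 31), 215 long. Low front wall, x -36 to -31, top at z 66, cut down to z 52 beyond y 110; tall rear wall, x 31 to 36, top at z 73; gate top z 81. A seated cartridge has the analyser's axes.
- strip (a point): Steel catch strip screwed along the outside of the front wall by slotted holes: x -41 to -36, top at z 66. Its top edge has one notch, 14 wide along y, 10 deep, for the lever. This point (x -38.5, y 155, z 66) is only the middle of where the notch may be: it lies anywhere from y 140 to 170, set by hand and not measured: feel for it by drawing the lever along while pressing it lightly down.
- follower (a joint): Position of the sprung follower, m: from the gate to its dark steel face (56 mm wide, top at z 80; carriage reaches 48 mm behind the face); 0 to 0.160, grows as pulled back. A spring drives it to the gate with 3.6 N + 30 N/m x this value, undamped. At the start 0.036, on two cartridges; on four it rests at 0.072; parked in the notch 0.109 to 0.145.
- lever (a joint): Angle of the steel lever (9 mm wide, 8 high) hinged on the follower at x 20, z 70.5, 28 mm behind its face, and reaching across wall and strip to the knob, 88 mm from the hinge; rad, up positive. 0: level, lying on wall and strip; -0.13: right down in the notch, knob 11 mm lower; up to 0.5. The hinge is stiff (0.6 N at the knob): it stays where left and must be pressed into and lifted out of the notch.
- knob (a point): Centre of the black upright knob at the lever's end: 18 mm across, 36 mm tall, free all round. With the lever level it is at x -68, z 98.5, and y = follower + 28 mm. Axes as the lever's, y along the track. The notch is 5 mm wider than the lever, so a parked follower may settle by that. Lift the knob at least 13 mm to free the lever from the notch.
- cart_a_tab (a point): To be loaded: white test cartridge, block 56 (its x) by 18 (y) by 38 mm tall, lower ends rounded by 4 mm; on top, in the middle, a flat tab 30 (x) by 8 (y) by 22 mm tall to grip; at its -x end an ear sticking out 10 mm, 28 to 36 mm up. About 40 g. Stands in the clear kit tray (floor 3 mm up, walls to 22 mm), ear roughly towards the robot. This point: centre of the tab, 49 mm above the underside, cartridge axes. Seated, it is at z 89.
- cart_a_ear (a point): The ear of cart_a: 33 mm from the middle towards its -x end, 32 mm above its underside.
- cart_a: The same cartridge cart_a; origin at the centre of its underside.
- cart_b_tab (a point): To be loaded: eared cartridge just like cart_a. Stands in the clear kit tray (floor 3 mm up, walls to 22 mm), ear roughly towards the robot. This point: centre of the tab, 49 mm above the underside, cartridge axes.
- cart_b_ear (a point): The ear of cart_b: 33 mm from the middle towards its -x end, 32 mm above its underside.
- cart_b: The same cartridge cart_b; origin at the centre of its underside.
- stock_a_tab (a point): Already in the track, next to the gate: eared cartridge just like cart_a. Stands in the lane, ear over the front wall. This point: centre of the tab, 49 mm above the underside, cartridge axes.
- stock_b_tab (a point): Already in the track, second from the gate: eared cartridge just like cart_a. Stands in the lane, ear over the front wall. This point: centre of the tab, 49 mm above the underside, cartridge axes.
- wash_a_mid (a point): Wash cartridge, to be left alone: same white block, 56 by 18 by 38 mm, but without an ear and with a round screw cap (22 mm across, 18 mm tall) in place of the tab; stands in the kit tray. This point is its centre, 28 mm up.
- wash_b_mid (a point): Wash cartridge, to be left alone: same white block, 56 by 18 by 38 mm, but without an ear and with a round screw cap (22 mm across, 18 mm tall) in place of the tab; stands in the kit tray. This point is its centre, 28 mm up.
- tube_cap: Blue screw cap, 32 mm across, 14 mm tall; leave it. Origin at its underside.
Things that resemble listed ones, but are neither listed nor needed, are in the scene too. Leave any black, pink or turquoise look-alike of the cart_b alone.

How it is judged:
On the way, in this order (a step that is already met when the one before it is completed fails the run):
1. the follower is drawn back and parked, its lever down in the notch of the catch strip (value of joint lever below -0.04 rad and value of joint follower above 0.1 m), for 0.2 s.
2. with the follower parked, both eared cartridges stand in the lane, fully down, ears over the front wall (all of step 1 and y of cart_a_tab in the frame of analyser between 0.03 and 0.13 m and x of cart_a_tab in the frame of analyser between -0.006 and 0.006 m and z of cart_a_tab in the frame of analyser between 0.085 and 0.0925 m and angle between each of cart_a_tab, cart_b_tab's own z axis and vertical below 0.12 rad and x of each of cart_a_ear, cart_b_ear in the frame of analyser below -0.02 m and y of cart_b_tab in the frame of analyser between 0.03 and 0.13 m and x of cart_b_tab in the frame of analyser between -0.006 and 0.006 m and z of cart_b_tab in the frame of analyser between 0.085 and 0.0925 m), for 0.2 s.
At the end, for the whole second after the job is handed in: All four eared cartridges stand at rest in the lane, upright within 7 degrees, fully down on its floor within 3.5 mm, ears over the low front wall, close together against the gate, with the closed follower bearing on them (its face 68 to 77.5 mm from the gate) and at rest (y of cart_a_tab in the frame of analyser between 0 and 0.075 m and x of cart_a_tab in the frame of analyser between -0.006 and 0.006 m and z of cart_a_tab in the frame of analyser between 0.085 and 0.0925 m and angle between each of cart_a_tab, cart_b_tab, stock_a_tab, stock_b_tab's own z axis and vertical below 0.12 rad and x of each of cart_a_ear, cart_b_ear in the frame of analyser below -0.02 m and y of cart_b_tab in the frame of analyser between 0 and 0.075 m and x of cart_b_tab in the frame of analyser between -0.006 and 0.006 m and z of cart_b_tab in the frame of analyser between 0.085 and 0.0925 m and y of stock_a_tab in the frame of analyser between 0 and 0.075 m and x of stock_a_tab in the frame of analyser between -0.006 and 0.006 m and z of stock_a_tab in the frame of analyser between 0.085 and 0.0925 m and y of stock_b_tab in the frame of analyser between 0 and 0.075 m and x of stock_b_tab in the frame of analyser between -0.006 and 0.006 m and z of stock_b_tab in the frame of analyser between 0.085 and 0.0925 m and value of joint follower between 0.068 and 0.0775 m and velocity of joint follower between -0.01 and 0.01 m/s and linear speed of each of cart_a, cart_b below 0.02 m/s); the robot touches nothing.
It fails at once if the follower slams: it runs towards the row faster than 0.6 m/s within 100 mm of the gate (velocity of joint follower below -0.6 m/s and value of joint follower below 0.1 m).
It fails at once if a wash cartridge is moved by more than 25 mm or knocked over (distance of any of wash_a_mid, wash_b_mid from where it was at the start of the episode above 0.025 m or angle between any of wash_a_mid, wash_b_mid's own z axis and vertical above 0.5 rad).
It fails at once if the blue cap is moved by more than 30 mm (distance of tube_cap from where it was at the start of the episode above 0.03 m).
It also fails if it takes over 72 s, if anything falls off the work surface, if the arm or the gripper's body presses on something with over 40 N, if the wrist force passes 120 N, or if a joint passes its speed limit or range.

## Working session

There is one attempt and no reset: what is moved stays moved. The work goes in short steps, Python scripts to look and compute and a tool call to move; the robot and the scene stay as the last step left them, time stands still between calls to the robot, and variables do not carry over. Pictures are saved under pics/ and viewed, at most 10 in all, crops included, and the job is handed in when it is done.

Besides the shell and the picture viewer there is one more tool, called after "Request:" as name(argument=value, ...) on one line, values as JSON. step_arm: Moves the arm, as the interface text tells. Its arguments: {"type":"object","properties":{"deltas":{"type":"array"},"squeeze":{"type":"number"}},"required":["deltas"]}

```bash
mkdir -p pics; ls; python3 - <<'E'
from cell import arm
import cv2,numpy as np
s=arm.state();print(s)
for n in ["side","top"]:
    cv2.imwrite(f"pics/{n}0.png",arm.capture(n)[:,:,::-1])
    c=arm.calibration(n);print(n,c)
print(arm.calibration("wrist"))
E
```

```text
pics
{'clock': 0.0, 'q': array([-1.31358849,  0.33289131, -0.06466356,  1.4609622 ,  0.0216001 ,
        1.34994006, -0.08849794]), 'joint_velocities': array([-0.00169759, -0.00187881, -0.00058974, -0.0024115 , -0.000623  ,
       -0.0012038 ,  0.00074775]), 'effort': array([ 3.28507194e-04, -6.25438643e+01,  4.92035353e-02, -3.91597331e+01,
        1.61131821e-02,  9.73400369e-03,  2.86181915e-06]), 'eef_pos': array([0.1725284 , 0.60031758, 0.24149374]), 'orientation': array([ 1.39453348e-01,  9.90228356e-01, -7.50186120e-04, -6.32298016e-05]), 'wrist_force': array([ 0.0685688 , -0.54883774, -0.09189785]), 'moment': array([-0.01844918, -0.03624237,  0.00592487]), 'finger_force': 0.0, 'gripper_width': 1.002248146450331}
side {'fx': 457.9073753780047, 'fy': 457.9073753780047, 'cx': 319.03220811399495, 'cy': 199.29874425954122, 'camera_from_world': array([[-0.94133713, -0.33697918, -0.01815055,  0.54985295],
       [-0.21101991,  0.62974246, -0.74759282,  0.11002604],
       [ 0.26335339, -0.69990676, -0.66390928,  0.91171699],
       [ 0.        ,  0.        ,  0.        ,  1.        ]])}
top {'fx': 436.56350545485066, 'fy': 436.56350545485066, 'cx': 316.95822829793957, 'cy': 201.35013597383158, 'camera_from_world': array([[-0.01183676, -0.99983739, -0.01360427,  0.14304792],
       [-0.98593675,  0.01393817, -0.16653665,  0.54762142],
       [ 0.16669919,  0.01144169, -0.98594141,  0.86509091],
       [ 0.        ,  0.        ,  0.        ,  1.        ]])}
{'fx': 309.70691628693146, 'fy': 309.70691628693146, 'cx': 321.69706768298107, 'cy': 196.69763838175555, 'T_tool_cam': array([[-2.25877643e-04, -9.49943869e-01, -3.12420542e-01,
         8.06966885e-02],
       [ 9.99998711e-01,  2.82049132e-04, -1.58058812e-03,
        -4.82599912e-04],
       [ 1.58958793e-03, -3.12420496e-01,  9.49942581e-01,
        -1.31918860e-01],
       [ 0.00000000e+00,  0.00000000e+00,  0.00000000e+00,
         1.00000000e+00]])}
```

View pics/top0.png

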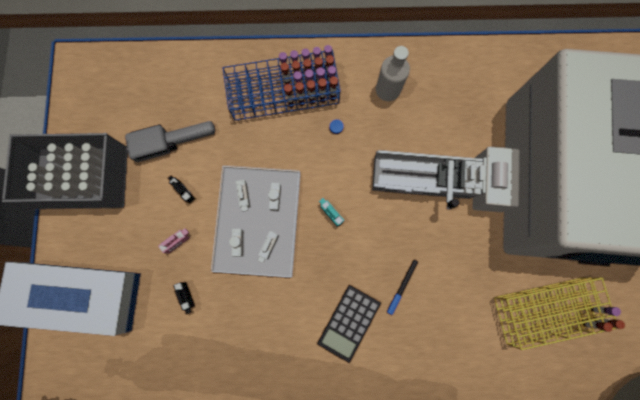

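View pics/side0.png

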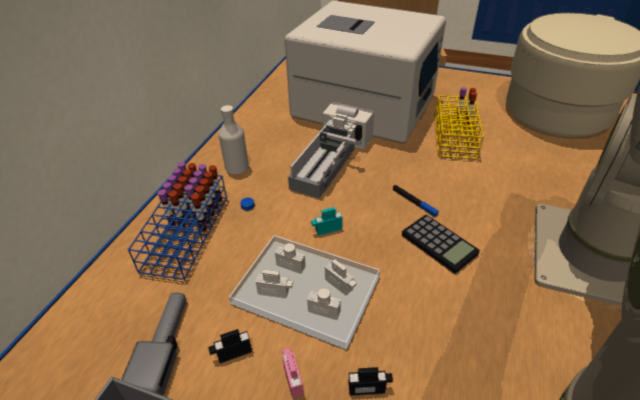

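The top view shows the track at about (375–520, 150–210), with the knob near (452,205). The tray holds (243,195), (274,196), (236,242) and (268,246). In the side view, (290,257) and (323,302) look round-capped, while (270,285) and (340,275) look tabbed. I'll confirm this in one enlarged picture.

```bash
python3 - <<'E'
import cv2,numpy as np
t=cv2.imread("pics/top0.png");s=cv2.imread("pics/side0.png")
def cr(im,x0,y0,x1,y1): return cv2.resize(im[y0:y1,x0:x1],(400,300),interpolation=cv2.INTER_CUBIC)
a=np.hstack([cr(t,210,170,310,245+0),cr(t,210,200,310,275)])
b=np.hstack([cr(t,370,130,530,250),cr(s,230,235,390,355)])
cv2.imwrite("pics/crop1.png",np.vstack([a,b]))
E
```

```text
(no output)
```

View pics/crop1.png

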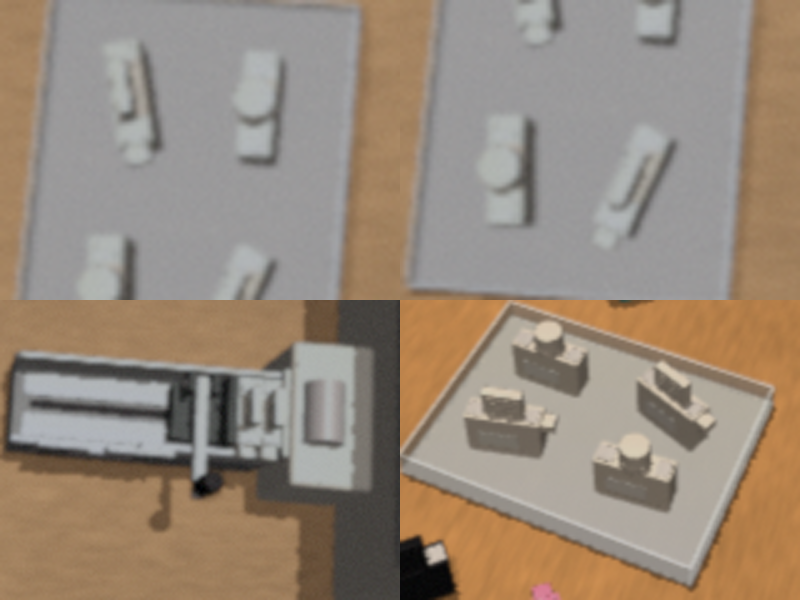

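The crop confirms it. The eared and tabbed carts are at top-view pixels (243,195) and (268,246), with ears towards the robot. The round-capped ones at (274,196) and (236,242) are the wash cartridges. The black, pink and turquoise ones outside the tray are decoys.

```bash
cat > h.py <<'E'
import cv2,numpy as np
from scipy.spatial.transform import Rotation as R
from cell import arm
def ray(n,p,st=None):
    """origin, direction in world of pixel p"""
    c=arm.calibration(n); u=(p[0]-c["cx"])/c["fx"]; v=(p[1]-c["cy"])/c["fy"]
    if n=="wrist":
        r=np.hypot(u,v); k=np.sin(r)/r if r>1e-9 else 1.; d=np.array([u*k,v*k,np.cos(r)])
        T=np.eye(4);T[:3,:3]=R.from_quat(st["orientation"]).as_matrix();T[:3,3]=st["eef_pos"]
        M=T@c["T_tool_cam"]
    else:
        d=np.array([u,v,1.]); M=np.linalg.inv(c["camera_from_world"])
    return M[:3,3],M[:3,:3]@d
def plane(n,p,z,st=None):
    o,d=ray(n,p,st); return o+d*(z-o[2])/d[2]
def tri(*rays):
    A=0;b=0
    for o,d in rays:
        d=d/np.linalg.norm(d);P=np.eye(3)-np.outer(d,d);A=A+P;b=b+P@o
    return np.linalg.solve(A,b)
E
python3 - <<'E'
from h import *
np.set_printoptions(precision=4,suppress=True)
print("rear far",plane("top",(377,151),.073),"front far",plane("top",(373,192),.052))
print("nose",plane("top",(487,148),.085),plane("top",(487,206),.085))
print("knob",plane("top",(453,204),.116))
print("A",plane("top",(236.2,180.5),.041),plane("top",(244.2,179.5),.041),"ear",plane("top",(244.5,210),.039))
# crop2 origin (210,200) scale4
print("B",plane("top",(372-400+210+0,200),.041) if 0 else plane("top",(210+(638-400)/4,200+125/4),.041),plane("top",(210+(672-400)/4,200+138/4),.041),"ear",plane("top",(210+(605-400)/4,200+243/4),.039))
for n,(x,y) in dict(A=(242,194),B=(268,246)).items(): print(n,plane("top",(x,y),.05))
E
```

```text
rear far [0.6487 0.0104 0.073 ] front far [0.5667 0.019  0.052 ]
nose [ 0.648  -0.2113  0.085 ] [ 0.5288 -0.2021  0.085 ]
knob [ 0.5289 -0.1258  0.116 ]
A [0.5978 0.3071 0.041 ] [0.5997 0.2901 0.041 ] ear [0.5345 0.2888 0.039 ]
B [0.4887 0.2355 0.041 ] [0.4817 0.2178 0.041 ] ear [0.4281 0.2525 0.039 ]
A [0.5667 0.2926 0.05  ]
B [0.4575 0.2373 0.05  ]
```

Request:
step_arm(deltas=[[[0.3,-0.34,0.04],0.2,-1],[[0.3,-0.34,0.04],0.2,-1],[[0.3,-0.34,0.04],0.2,-1],[[0.3,-0.34,0.04],0.2,-1],[[0.3,-0.34,0.04],0.2,-1],[[0.3,-0.34,0.04],0.2,-1],[[0.3,-0.34,0.04],0.2,-1],[[0.3,-0.34,0.04],0.2,-1],[[0.3,-0.34,0.04],0.2,-1],[[0.3,-0.34,0.04],0.2,-1],[[0.3,-0.34,0.04],0.2,-1],[[0.3,-0.34,0.04],0.2,-1]])

```text
clock: 1.3
eef_pos: [0.4716, 0.2619, 0.2819]
orientation: [0.039, 0.999, 0.0, -0.0]
wrist_force: [0.2, -0.1, -0.2]
gripper_width: 0.999
finger_force: 0.0
```

```bash
cat > snap.py <<'E'
import sys,pickle
from h import *
n=sys.argv[1]; st=arm.state(); im=arm.capture("wrist")[:,:,::-1]
cv2.imwrite(f"pics/{n}.png",im); pickle.dump(st,open(f"pics/{n}.pkl","wb"))
print(st["clock"],st["eef_pos"],st["orientation"],st["wrist_force"],st["gripper_width"])
E
python3 snap.py tray
```

```text
1.3 [0.47160266 0.2619485  0.28192264] [ 3.90748135e-02  9.99236164e-01  7.75820774e-05 -4.92191763e-04] [ 0.1982292  -0.08973622 -0.20550486] 0.9992585533331106
```

Request:
step_arm(deltas=[[[0.055,-0.38,-0.02],0,-1],[[0.055,-0.38,-0.02],0,-1],[[0.055,-0.38,-0.02],0,-1],[[0.055,-0.38,-0.02],0,-1],[[0.055,-0.38,-0.02],0,-1],[[0.055,-0.38,-0.02],0,-1],[[0.055,-0.38,-0.02],0,-1],[[0.055,-0.38,-0.02],0,-1],[[0.055,-0.38,-0.02],0,-1],[[0.055,-0.38,-0.02],0,-1]])

```text
clock: 2.35
eef_pos: [0.5277, -0.1182, 0.262]
orientation: [0.039, 0.999, 0.0, -0.0]
wrist_force: [-0.2, 1.1, 0.6]
gripper_width: 1.001
finger_force: 0.0
```

```bash
python3 snap.py lane; python3 - <<'E'
import cv2,numpy as np
a=cv2.imread("pics/tray.png");b=cv2.imread("pics/lane.png")
cv2.imwrite("pics/two.png",np.vstack([cv2.resize(a,(480,300)),cv2.resize(b,(480,300))]))
E
```

```text
2.35 [ 0.52768823 -0.11824625  0.26201044] [ 3.94895188e-02  9.99219918e-01  1.93427768e-04 -3.08967785e-04] [-0.18958424  1.14480782  0.61933032] 1.0007689190080706
```

View pics/two.png

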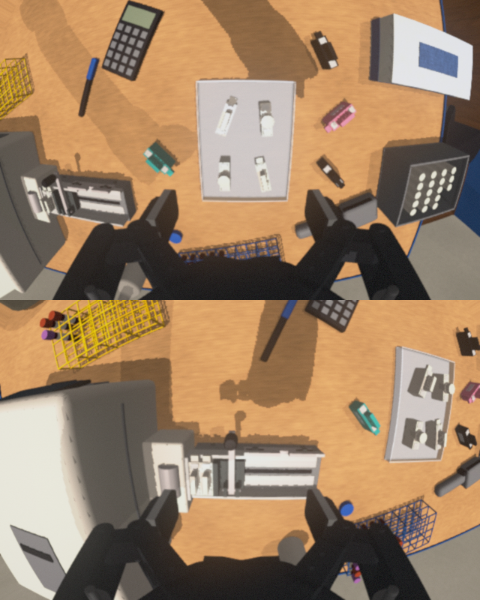

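The top panel shows the tray, with eared carts at full-resolution pixels of about (303,155) and (350,232). The bottom panel shows the track at about (190–430, 170–280), with the knob at about (308,187). Next is an enlarged crop of both to read corners.

```bash
python3 - <<'E'
import cv2,numpy as np
a=cv2.imread("pics/tray.png");b=cv2.imread("pics/lane.png")
L=cv2.resize(b[160:280,195:445],(800,384),interpolation=cv2.INTER_CUBIC) #3.2
A1=cv2.resize(a[120:185,280:380][:, :],(330,214),interpolation=cv2.INTER_CUBIC) #3.3
A2=cv2.resize(a[200:265,280:380],(330,214),interpolation=cv2.INTER_CUBIC)
bot=np.zeros((214,800,3),np.uint8);bot[:,:330]=A1;bot[:,400:730]=A2
cv2.imwrite("pics/enl.png",np.vstack([L,bot]))
E
```

```text
(no output)
```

View pics/enl.png

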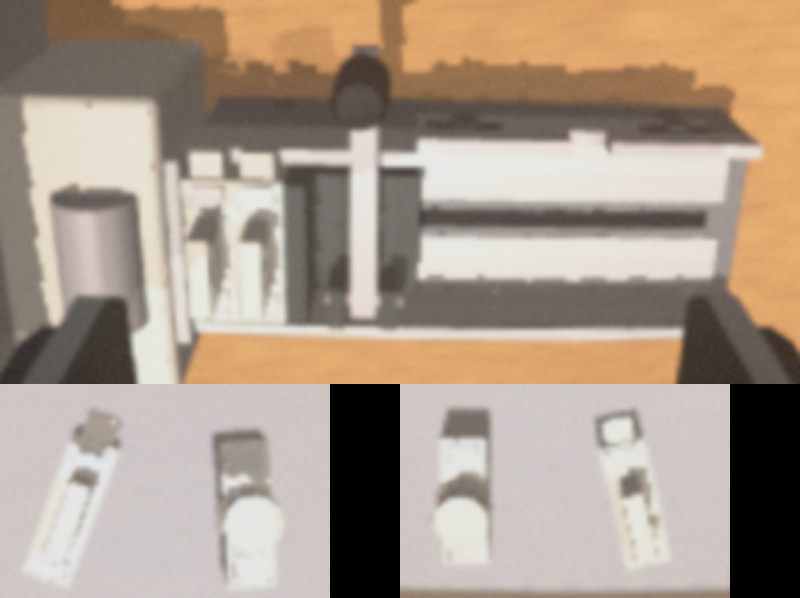

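Reading the enlargement:
- The knob top is at about (358,103).
- The notch shows as a gap in the strip edge at about x 570–612, row 150.
- The stock tabs are at (200,280) and (250,280).
- Cart B's block top has corners (75,440), (118,452), (70,585) and (25,573).
- Cart A's block top has corners (597,447), (642,440), (668,562) and (625,568).

```bash
python3 - <<'E'
from h import *
import pickle
np.set_printoptions(precision=4,suppress=True)
sl=pickle.load(open("pics/lane.pkl","rb"));st=pickle.load(open("pics/tray.pkl","rb"))
L=lambda x,y,z:plane("wrist",(195+x/3.2,160+y/3.2),z,sl)
B=lambda x,y,z:plane("wrist",(280+x/3.3,120+(y-384)/3.3),z,st)
A=lambda x,y,z:plane("wrist",(280+(x-400)/3.3,200+(y-384)/3.3),z,st)
rw=[L(195,335,.073),L(300,337,.073),L(450,340,.073),L(680,342,.073)]
fw=[L(425,160,.066),L(620,152,.066),L(760,147,.066)]
print("rear outer",*rw);print("strip outer",*fw)
for w in(rw,fw): print("yaw",np.degrees(np.arctan2(-(w[-1]-w[0])[0],(w[-1]-w[0])[1])))
print("stripend",L(760,150,.066),"notch",L(570,150,.066),L(591,150,.066),L(612,150,.066))
print("knob",L(358,103,.1165),"st a",L(200,280,.1),"st b",L(250,280,.1),"face",L(287,250,.08))
print("gate edge",L(163,160,.085),L(180,340,.085))
for n,F,c in(("B",B,[(75,440),(118,452),(70,585),(25,573)]),("A",A,[(597,447),(642,440),(668,562),(625,568)])):
    p=np.array([F(x,y,.041) for x,y in c]);d=(p[2]+p[3]-p[0]-p[1])/2
    print(n,p.mean(0),"len",np.linalg.norm(d),"wid",np.linalg.norm(p[1]-p[0]),"axis deg",np.degrees(np.arctan2(d[1],d[0])))
E
```

```text
rear outer [ 0.6326 -0.2077  0.073 ] [ 0.6355 -0.1674  0.073 ] [ 0.6409 -0.1113  0.073 ] [ 0.6513 -0.0226  0.073 ]
strip outer [ 0.5707 -0.1156  0.066 ] [ 0.5734 -0.0457  0.066 ] [0.576  0.0078 0.066 ]
yaw -5.789019524324131
yaw -2.4688152632904647
stripend [0.5772 0.0079 0.066 ] notch [ 0.5711 -0.0639  0.066 ] [ 0.5717 -0.0563  0.066 ] [ 0.5724 -0.0486  0.066 ]
knob [ 0.5323 -0.1334  0.1165] st a [ 0.5955 -0.1942  0.1   ] st b [ 0.5965 -0.1769  0.1   ] face [ 0.5956 -0.1664  0.08  ]
gate edge [ 0.5569 -0.2041  0.085 ] [ 0.6275 -0.2102  0.085 ]
B [0.4627 0.237  0.041 ] len 0.053964810249594104 wid 0.01636528156942641 axis deg -25.163173807526192
A [0.5723 0.292  0.041 ] len 0.05630040822341543 wid 0.017973665704226857 axis deg 8.867457784685863
```

Request:
step_arm(deltas=[[[0.005,-0.015,-0.08],0,-1],[[0.005,-0.015,-0.12],0,-1],[[0.005,-0.015,-0.15],0,-1],[[0.005,-0.015,-0.166],0,-1],[[0.005,-0.015,-0.166],0,-1],[[0.005,-0.015,-0.166],0,1],[[0.005,-0.015,-0.166],0,1],[[0.005,-0.015,-0.166],0,1],[[0.005,-0.015,-0.166],0,1],[[0.005,-0.015,-0.166],0,1]], squeeze=40)

```text
clock: 3.4
eef_pos: [0.5329, -0.1332, 0.0969]
orientation: [0.04, 0.999, 0.001, 0.0]
wrist_force: [0.8, 3.7, 0.8]
gripper_width: 0.201
finger_force: 38.9
```

Request:
step_arm(deltas=[[[0.001,0.012,0.001],0,1],[[0.003,0.03,0.001],0,1],[[0.004,0.05,0.001],0,1],[[0.005,0.066,0.001],0,1],[[0.0055,0.071,0.001],0,1],[[0.0055,0.071,0.001],0,1],[[0.0055,0.071,-0.003],0,1],[[0.0055,0.071,-0.003],0,1],[[0.0055,0.071,-0.003],0,1]])

```text
clock: 4.3
eef_pos: [0.5397, -0.0646, 0.0959]
orientation: [0.041, 0.999, -0.0, 0.002]
wrist_force: [-3.9, -3.6, 20.6]
gripper_width: 0.191
finger_force: 42.0
```

Request:
step_arm(deltas=[[[0.0002,0.003,0.002],0,1],[[0.0004,0.006,0.002],0,1],[[0.0006,0.008,0.002],0,1],[[0.0006,0.008,0.002],0,1]])

```text
clock: 4.7
eef_pos: [0.5404, -0.0573, 0.0965]
orientation: [0.041, 0.999, -0.001, 0.002]
wrist_force: [5.1, -6.9, 0.9]
gripper_width: 0.194
finger_force: 39.9
```

Request:
step_arm(deltas=[[[0,0,-0.001],0,1],[[0.0002,0.0015,-0.001],0,1],[[0.0002,0.003,-0.001],0,1],[[0.0002,0.003,-0.001],0,1]])

```text
clock: 5.1
eef_pos: [0.5404, -0.0547, 0.0956]
orientation: [0.041, 0.999, -0.001, 0.002]
wrist_force: [3.9, -7.7, 1.1]
gripper_width: 0.195
finger_force: 40.0
```

Request:
step_arm(deltas=[[[-0.0005,0,-0.002],0,1],[[-0.001,0,-0.003],0,1],[[-0.001,0,-0.003],0,1]])

```text
clock: 5.4
eef_pos: [0.5394, -0.0544, 0.0925]
orientation: [0.041, 0.999, -0.001, 0.002]
wrist_force: [2.9, -7.7, 2.2]
gripper_width: 0.195
finger_force: 40.1
```

Request:
step_arm(deltas=[[[-0.001,0,-0.003],0,1],[[-0.002,0,-0.006],0,1],[[-0.002,0,-0.0075],0,1],[[-0.002,0,-0.0075],0,1]])

```text
clock: 5.8
eef_pos: [0.5372, -0.0543, 0.0853]
orientation: [0.041, 0.999, -0.001, 0.002]
wrist_force: [0.0, -7.3, 7.3]
gripper_width: 0.196
finger_force: 40.8
```

Request:
step_arm(deltas=[[[0,-0.001,0],0,1],[[0,-0.003,0],0,1],[[0,-0.003,0],0,-1],[[0,-0.003,0],0,-1],[[0,-0.003,0],0,-1],[[0,-0.003,0],0,-1],[[0,-0.003,0.05],0,-1],[[0,-0.003,0.1],0,-1],[[0.02,-0.04,0.15],0,-1],[[0.02,-0.06,0.17],0,-1],[[0.02,-0.06,0.17],0,-1],[[0.02,-0.06,0.17],0,-1]])

```text
clock: 7.0
eef_pos: [0.5559, -0.1128, 0.254]
orientation: [0.041, 0.999, 0.0, 0.0]
wrist_force: [0.8, 0.2, -0.9]
gripper_width: 1.001
finger_force: 0.0
```

```bash
python3 snap.py lane2; python3 - <<'E'
import cv2,numpy as np
b=cv2.imread("pics/lane2.png")
cv2.imwrite("pics/lane2e.png",cv2.resize(b[130:300,180:446],(800,511),interpolation=cv2.INTER_CUBIC))
E
```

```text
7.0 [ 0.55594209 -0.11281238  0.2539857 ] [4.06431868e-02 9.99173665e-01 7.67888485e-05 3.34232506e-04] [ 0.78923855  0.15621542 -0.87311066] 1.0006337772734524
```

View pics/lane2e.png

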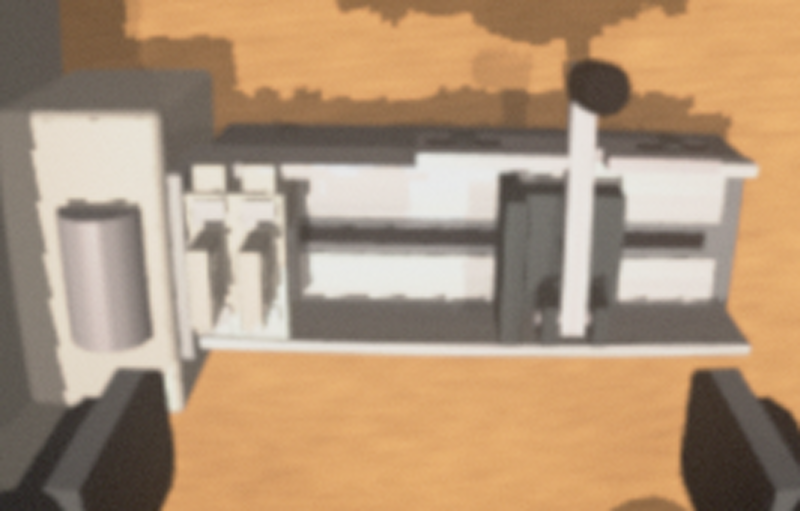

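The follower is parked, its face at about x=500 in the crop, with the lever down in the notch at (600,160). The lane is clear between x≈290 and x≈500. The rear rim runs (200,345)–(748,352), and the strip end is at (757,170). Next I refine the lane pose.

```bash
python3 - <<'E'
from h import *
import pickle
np.set_printoptions(precision=4,suppress=True)
s=pickle.load(open("pics/lane2.pkl","rb"));k=800/266
L=lambda x,y,z:plane("wrist",(180+x/k,130+y/k),z,s)
w=[L(205,344,.073),L(400,347,.073),L(600,350,.073),L(745,351,.073)];print("rear mid",*w)
print("yaw",np.degrees(np.arctan2(-(w[-1]-w[0])[0],(w[-1]-w[0])[1])))
e=[L(500,175,.08),L(502,340,.08)];print("face",*e)
g=[L(183,178,.081),L(191,355,.081)];print("gate face",*g)
for q in(e,g):print("yaw",np.degrees(np.arctan2((q[1]-q[0])[1],(q[1]-q[0])[0])))
print("tabs",L(202,290,.1),L(250,292,.1),"strip end",L(757,170,.066))
f=[L(290,166,.066),L(410,170,.066)];print("front inner",*f)
# candidate frame
for yaw,o in((-4.5,(.595,-.203)),):
    c,sn=np.cos(np.radians(yaw)),np.sin(np.radians(yaw));Ri=np.array([[c,sn],[-sn,c]])
    for n,p in(("rear",w[0]),("rear",w[2]),("rear",w[3]),("face",e[0]),("face",e[1]),("gate",g[0]),("gate",g[1]),("ta",L(202,290,.1)),("tb",L(250,292,.1)),("end",L(757,170,.066)),("fi",f[0]),("fi",f[1])):
        print(n,Ri@(p[:2]-o)*1000)
E
```

```text
rear mid [ 0.6288 -0.2047  0.073 ] [ 0.635 -0.13   0.073] [ 0.6431 -0.0543  0.073 ] [0.6501 0.0044 0.073 ]
yaw -5.828471010749339
face [ 0.5685 -0.0893  0.08  ] [ 0.6316 -0.0919  0.08  ]
gate face [ 0.5601 -0.1994  0.081 ] [ 0.6292 -0.2086  0.081 ]
yaw -2.401688680126988
yaw -7.560651912683104
tabs [ 0.5949 -0.1937  0.1   ] [ 0.5968 -0.1769  0.1   ] strip end [0.5782 0.0084 0.066 ]
front inner [ 0.5632 -0.1635  0.066 ] [ 0.5683 -0.1205  0.066 ]
rear [33.8182  0.924 ]
rear [ 36.2668 152.0276]
rear [ 38.6923 211.1035]
face [-35.3722 111.3134]
face [ 27.7931 113.6277]
gate [-35.0426   0.8556]
gate [34.532  -2.8645]
ta [-0.7868  9.2907]
tb [-0.2574 26.1146]
end [-33.2946 209.4028]
fi [-34.8011  36.9232]
fi [-33.1123  80.1468]
```

Request:
step_arm(deltas=[[[0.003,0.05,0],0,0.29],[[0.016,0.406,-0.05],0.235,0.29],[[0.016,0.406,-0.05],0.235,0.29],[[0.016,0.406,-0.05],0.235,0.29],[[0.016,0.406,-0.05],0.235,0.29],[[0.016,0.406,-0.05],0.235,0.29],[[0.016,0.406,-0.05],0.235,0.29],[[0.016,0.406,-0.05],0.235,0.29],[[0.016,0.406,-0.09],0.235,0.29],[[0.016,0.406,-0.12],0.235,0.29],[[0.016,0.406,-0.12],0.235,0.29],[[0.016,0.406,-0.12],0.235,0.29]], squeeze=30)

```text
clock: 8.25
eef_pos: [0.5711, 0.2937, 0.1335]
orientation: [-0.078, 0.997, -0.0, -0.001]
wrist_force: [0.1, -0.1, 0.7]
gripper_width: 0.357
finger_force: 0.0
```

```bash
python3 snap.py preA; python3 - <<'E'
import cv2
b=cv2.imread("pics/preA.png")
cv2.imwrite("pics/preAe.png",cv2.resize(b[120:400,180:500],(640,560),interpolation=cv2.INTER_CUBIC))
E
```

```text
8.25 [0.57110642 0.29374828 0.13350558] [-7.77068647e-02  9.96975779e-01 -4.10495674e-04 -8.77991929e-04] [ 0.08719112 -0.08039801  0.73267778] 0.35727470824957874
```

View pics/preAe.png

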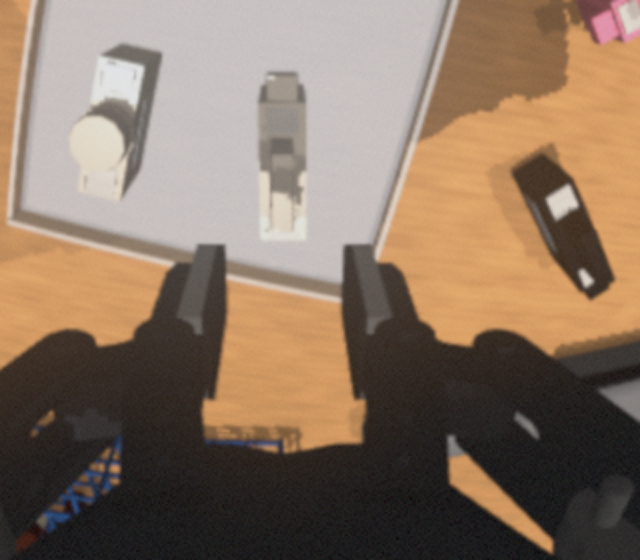

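Cart A is well aligned between the fingers, with block-top corners (260,102), (304,102), (307,240) and (261,240). The wash cartridge on the left is clear.

```bash
cat > corners.py <<'E'
import pickle
from h import *
np.set_printoptions(precision=4,suppress=True)
def block(name,pts,z=.041):
    s=pickle.load(open(f"pics/{name}.pkl","rb"))
    p=np.array([plane("wrist",q,z,s) for q in pts]);d=(p[2]+p[3]-p[0]-p[1])/2
    print("centre",p.mean(0),"far end -28mm",(p[2]+p[3])[:2]/2-.028*(d/np.linalg.norm(d))[:2],"len",np.linalg.norm(d),"deg",np.degrees(np.arctan2(d[1],d[0])),"tcp",s["eef_pos"])
E
python3 - <<'E'
from corners import *
block("preA",[(180+x/2,120+y/2) for x,y in[(260,102),(304,102),(307,240),(261,240)]])
E
```

```text
centre [0.5721 0.2932 0.041 ] far end -28mm [0.5725 0.2932] len 0.05679014821464867 deg 9.671220435119602 tcp [0.5711 0.2937 0.1335]
```

Request:
step_arm(deltas=[[[0.001,0,-0.04],0.01,0.29],[[0.001,0,-0.07],0.01,0.29],[[0.001,0,-0.079],0.01,0.29],[[0.001,0,-0.079],0.01,0.29],[[0.001,0,-0.079],0.01,1],[[0.001,0,-0.079],0.01,1],[[0.001,0,-0.079],0.01,1],[[0.001,0,-0.079],0.01,1]])

```text
clock: 9.1
eef_pos: [0.5742, 0.2943, 0.0573]
orientation: [-0.082, 0.997, 0.001, 0.002]
wrist_force: [-0.8, -0.9, 6.3]
gripper_width: 0.085
finger_force: 34.0
```

Request:
step_arm(deltas=[[[0,0,0.04],0,1],[[0,0,0.09],0,1],[[0.0295,-0.44,0.135],-0.255,1],[[0.0295,-0.44,0.135],-0.255,1],[[0.0295,-0.44,0.135],-0.255,1],[[0.0295,-0.44,0.135],-0.255,1],[[0.0295,-0.44,0.135],-0.255,1],[[0.0295,-0.44,0.135],-0.255,1],[[0.0295,-0.44,0.135],-0.255,1],[[0.0295,-0.44,0.135],-0.255,1],[[0.0295,-0.44,0.135],-0.255,1],[[0.0295,-0.44,0.135],-0.255,1]])

```text
clock: 10.3
eef_pos: [0.6016, -0.1547, 0.192]
orientation: [0.05, 0.999, -0.002, 0.001]
wrist_force: [-0.1, 0.2, 0.0]
gripper_width: 0.083
finger_force: 33.0
```

```bash
python3 snap.py overA; python3 - <<'E'
import cv2
b=cv2.imread("pics/overA.png")
cv2.imwrite("pics/overAe.png",cv2.resize(b[100:330,180:480],(780,598),interpolation=cv2.INTER_CUBIC))
E
```

```text
10.3 [ 0.60155088 -0.15471539  0.19195208] [ 0.04968755  0.99876233 -0.0017813   0.00133536] [-0.0613031   0.24631417  0.04904165] 0.08347901634674444
```

View pics/overAe.png

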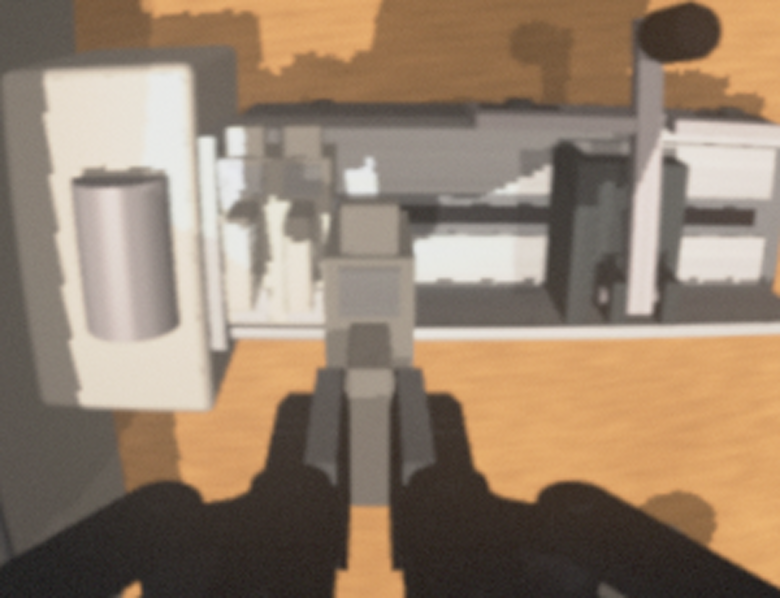

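Request:
step_arm(deltas=[[[0,0,0],0,1],[[0,0,0],0,1]])

```text
clock: 10.55
eef_pos: [0.6027, -0.1444, 0.19]
orientation: [0.044, 0.999, 0.001, 0.0]
wrist_force: [0.0, 0.7, -0.0]
gripper_width: 0.081
finger_force: 33.0
```

```bash
python3 - <<'E'
from corners import *
s=pickle.load(open("pics/overA.pkl","rb"));k=2.6
t=s["eef_pos"];x=-R.from_quat(s["orientation"]).as_matrix()[:,0]; y=R.from_quat(s["orientation"]).as_matrix()[:,1]
print("fwd deg",np.degrees(np.arctan2(x[1],x[0])), arm.state()["eef_pos"])
for n,p,dz in(("endL",(325,258),38),("endR",(413,258),38),("earL",(340,206),36),("earR",(403,206),36)):
    q=plane("wrist",(180+p[0]/k,100+p[1]/k),t[2]-.0543+dz/1000,s)-t
    print(n,q@x*1000,q@y*1000)
E
```

```text
fwd deg -5.695854157248665 [ 0.6027 -0.1444  0.19  ]
endL -30.745627831565553 -9.021102435512132
endR -30.77260798976966 8.082264326213906
earL -40.67401266201987 -6.065334512081694
earR -40.690470918611204 6.089780763205941
```

Request:
step_arm(deltas=[[[0,0,-0.04],0,1],[[0,0,-0.06],0,1],[[0,0,-0.075],0,1],[[0,0,-0.085],0,1],[[0,0,-0.09],0,1],[[0,0,-0.09],0,1]])

```text
clock: 11.15
eef_pos: [0.6025, -0.1461, 0.0999]
orientation: [0.045, 0.999, 0.0, -0.0]
wrist_force: [0.1, 0.4, -0.4]
gripper_width: 0.082
finger_force: 33.0
```

Force-free in the lane. Next I lower to the floor, then slide 5 mm towards the gate.

Request:
step_arm(deltas=[[[0,0,-0.003],0,1],[[0,0,-0.005],0,1],[[0,0,-0.006],0,1],[[0,0,-0.006],0,1]])

```text
clock: 11.55
eef_pos: [0.6026, -0.1465, 0.0943]
orientation: [0.045, 0.999, 0.0, 0.0]
wrist_force: [-1.0, 0.7, 3.3]
gripper_width: 0.085
finger_force: 33.3
```

Request:
step_arm(deltas=[[[0,0,0],0,0.62],[[0,0,0],0,0.62],[[0,0,0],0,0.62],[[0,0,0.02],0,0.62],[[0,0,0.06],0,0.62],[[0,0,0.1],0,0.62],[[0,0.02,0.14],0,0.3],[[0,0.02,0.14],0,0.3],[[0,0.02,0.14],0,0.3]])

```text
clock: 12.45
eef_pos: [0.6029, -0.1257, 0.2346]
orientation: [0.044, 0.999, 0.0, 0.001]
wrist_force: [-0.2, -0.3, -0.9]
gripper_width: 0.352
finger_force: 0.0
```

```bash
python3 snap.py placedA
```

```text
12.45 [ 0.60287453 -0.12573155  0.23456508] [4.42756407e-02 9.99018935e-01 2.17335072e-04 8.87798828e-04] [-0.15739739 -0.28207392 -0.88249664] 0.35236971476595585
```

Request:
step_arm(deltas=[[[-0.142,0.3635,0],-0.347,0.29],[[-0.142,0.3635,0],-0.347,0.29],[[-0.142,0.3635,0],-0.347,0.29],[[-0.142,0.3635,0],-0.347,0.29],[[-0.142,0.3635,0],-0.347,0.29],[[-0.142,0.3635,-0.02],-0.347,0.29],[[-0.142,0.3635,-0.06],-0.347,0.29],[[-0.142,0.3635,-0.1],-0.347,0.29],[[-0.142,0.3635,-0.1],-0.347,0.29],[[-0.142,0.3635,-0.1],-0.347,0.29]])

```text
clock: 13.5
eef_pos: [0.4558, 0.2387, 0.1283]
orientation: [0.214, 0.977, -0.003, -0.003]
wrist_force: [-0.1, -0.2, 0.3]
gripper_width: 0.35
finger_force: 0.0
```

```bash
python3 snap.py preB; python3 - <<'E'
import cv2,numpy as np
b=cv2.imread("pics/preB.png");a=cv2.imread("pics/placedA.png")
cv2.imwrite("pics/preBe.png",np.vstack([cv2.resize(b[140:260,240:400],(400,300),interpolation=cv2.INTER_CUBIC),cv2.resize(a[120:270,180:380],(400,300),interpolation=cv2.INTER_CUBIC)]))
E
```

```text
13.5 [0.4557896  0.23866549 0.12828969] [ 0.21419284  0.97678061 -0.00313964 -0.00334792] [-0.05214956 -0.153563    0.30075504] 0.3502446272070835
```

View pics/preBe.png

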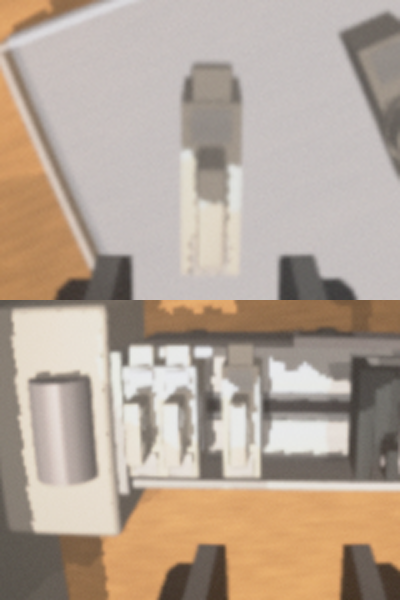

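The bottom panel shows cart A standing square in the lane with its ear over the front wall, lined up with the stock. The top panel shows cart B between the fingers, with block-top corners (183,102), (241,102), (240,274) and (180,272).

```bash
python3 - <<'E'
from corners import *
block("preB",[(240+x/2.5,140+y/2.5) for x,y in[(183,102),(241,102),(240,274),(180,272)]])
print(arm.state()["eef_pos"],arm.state()["orientation"])
E
```

```text
centre [0.4623 0.2362 0.041 ] far end -28mm [0.4624 0.2361] len 0.05624684413430763 deg -25.19438357395511 tcp [0.4558 0.2387 0.1283]
[0.458  0.2371 0.1307] [ 0.2154  0.9765 -0.0024 -0.002 ]
```

Request:
step_arm(deltas=[[[0.0015,-0.0015,-0.03],0,0.29],[[0.0015,-0.0015,-0.06],0,0.29],[[0.0015,-0.0015,-0.0775],0,0.29],[[0.0015,-0.0015,-0.0775],0,0.29],[[0.0015,-0.0015,-0.0775],0,0.29],[[0.0015,-0.0015,-0.0775],0,1],[[0.0015,-0.0015,-0.0775],0,1],[[0.0015,-0.0015,-0.0775],0,1],[[0.0015,-0.0015,-0.0775],0,1]])

```text
clock: 14.45
eef_pos: [0.4629, 0.2359, 0.0577]
orientation: [0.217, 0.976, 0.001, 0.001]
wrist_force: [-0.5, -1.6, 6.5]
gripper_width: 0.083
finger_force: 33.6
```

Request:
step_arm(deltas=[[[0,0,0.045],0,1],[[0,0,0.095],0,1],[[0.1405,-0.3555,0.14],0.348,1],[[0.1405,-0.3555,0.14],0.348,1],[[0.1405,-0.3555,0.14],0.348,1],[[0.1405,-0.3555,0.14],0.348,1],[[0.1405,-0.3555,0.14],0.348,1],[[0.1405,-0.3555,0.14],0.348,1],[[0.1405,-0.3555,0.14],0.348,1],[[0.1405,-0.3555,0.14],0.348,1],[[0.1405,-0.3555,0.14],0.348,1],[[0.1405,-0.3555,0.14],0.348,1]])

```text
clock: 15.65
eef_pos: [0.6023, -0.121, 0.1965]
orientation: [0.046, 0.999, -0.0, 0.0]
wrist_force: [-0.1, 0.4, -0.4]
gripper_width: 0.081
finger_force: 32.6
```

Request:
step_arm(deltas=[[[0,0,0],0,1],[[0,0,-0.02],0,1],[[0,0,-0.03],0,1],[[0,0,-0.03],0,1]])

```text
clock: 16.05
eef_pos: [0.6014, -0.1181, 0.1648]
orientation: [0.043, 0.999, 0.0, -0.001]
wrist_force: [0.4, -0.1, -1.4]
gripper_width: 0.083
finger_force: 32.6
```

```bash
python3 snap.py overB; python3 - <<'E'
import cv2
b=cv2.imread("pics/overB.png")
cv2.imwrite("pics/overBe.png",cv2.resize(b[100:330,180:480],(780,598),interpolation=cv2.INTER_CUBIC))
E
```

```text
16.05 [ 0.60144508 -0.11811811  0.16481816] [ 4.33979390e-02  9.99056745e-01  3.83958198e-04 -1.44652773e-03] [ 0.35208098 -0.09176153 -1.43399325] 0.08255667165834002
```

View pics/overBe.png

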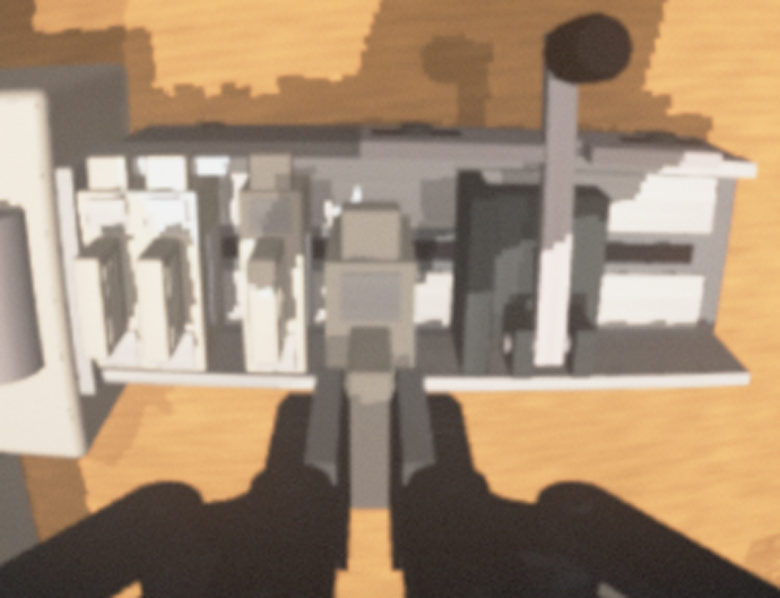

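Request:
step_arm(deltas=[[[0.0015,0,-0.02],0,1],[[0.0015,0,-0.04],0,1],[[0.0015,0,-0.055],0,1],[[0.0015,0,-0.063],0,1],[[0.0015,0,-0.068],0,1],[[0.0015,0,-0.0715],0,1],[[0.0015,0,-0.0728],0,1],[[0.0015,0,-0.0728],0,1]])

```text
clock: 16.9
eef_pos: [0.6045, -0.1199, 0.0948]
orientation: [0.044, 0.999, 0.0, 0.001]
wrist_force: [-2.6, 0.4, 3.9]
gripper_width: 0.081
finger_force: 33.3
```

Request:
step_arm(deltas=[[[0,0,0],0,0.69],[[0,0,0],0,0.69],[[0,0,0],0,0.69],[[0,0,0.02],0,0.69],[[0,0,0.06],0,0.69],[[0,0,0.1],0,0.69],[[-0.067,0.063,0.1],0,0],[[-0.067,0.063,0.1],0,0],[[-0.067,0.063,0.1],0,0],[[-0.067,0.063,0.1],0,0]])

```text
clock: 17.9
eef_pos: [0.5368, -0.0561, 0.194]
orientation: [0.044, 0.999, 0.0, 0.0]
wrist_force: [-0.1, -0.4, -0.6]
gripper_width: 0.5
finger_force: 0.0
```

```bash
python3 snap.py placedB; python3 - <<'E'
# non-visual check: find the bright cart tops / dark follower along the lane, knob as the dark blob
from h import *;import pickle
im=cv2.imread("pics/placedB.png");s=pickle.load(open("pics/placedB.pkl","rb"))
def proj(p):
    T=np.eye(4);T[:3,:3]=R.from_quat(s["orientation"]).as_matrix();T[:3,3]=s["eef_pos"]
    c=arm.calibration("wrist");q=np.linalg.inv(T@c["T_tool_cam"])@np.append(p,1);r=np.arctan2(np.hypot(q[0],q[1]),q[2]);a=np.arctan2(q[1],q[0])
    return c["cx"]+c["fx"]*r*np.cos(a),c["cy"]+c["fx"]*r*np.sin(a)
o=np.array([.595,-.203,0]);X=np.array([.9959,-.0906,0]);Y=np.array([.0906,.9959,0])
print("profile of ear tops x=-36,z=.076 along y (V)")
for y in range(0,112,3):
    u,v=proj(o+X*-.036+Y*y/1000+[0,0,.076]);w,z=proj(o+X*-.018+Y*y/1000+[0,0,.078])
    print(y,im[int(round(v)),int(round(u))].max(),im[int(round(z)),int(round(w))].max(),end=" | ")
u,v=proj([.537,-.057,.105]);print("knob",u,v)
g=(im.max(2)<60).astype(np.uint8);n,l,st,ce=cv2.connectedComponentsWithStats(g)
for i in range(1,n):
    if st[i,4]>60 : print(ce[i],st[i])
E
```

```text
17.9 [ 0.5368057  -0.05605548  0.19398242] [4.35893348e-02 9.99049308e-01 4.80278110e-04 4.68401074e-04] [-0.11364482 -0.43794213 -0.58065173] 0.5002029761671397
profile of ear tops x=-36,z=.076 along y (V)
0 101 222 | 3 228 224 | 6 235 173 | 9 235 153 | 12 231 155 | 15 111 234 | 18 137 230 | 21 231 225 | 24 236 194 | 27 236 159 | 30 234 172 | 33 111 218 | 36 144 109 | 39 217 108 | 42 222 117 | 45 223 125 | 48 224 232 | 51 232 228 | 54 235 212 | 57 238 180 | 60 238 182 | 63 115 222 | 66 203 126 | 69 218 124 | 72 225 117 | 75 228 232 | 78 232 228 | 81 233 219 | 84 235 220 | 87 231 141 | 90 130 100 | 93 227 101 | 96 232 82 | 99 234 63 | 102 232 67 | 105 237 81 | 108 237 78 | 111 233 81 | knob 321.32208165013174 207.20050257413257
[403.61497326   5.12299465] [386   0  32  16 187]
[630.13598673  41.17578773] [617  14  23  47 603]
[ 16.23426573 125.69230769] [  0 119  35  16 286]
[631.55263158 190.05263158] [621 174  19  30 228]
[626.94054054 239.04864865] [617 229  23  19 185]
[324.16744445 354.8571252 ] [   91   277   462   123 32357]
```

Request:
step_arm(deltas=[[[0,0,-0.05],0,0],[[0,0,-0.09],0,0],[[0,0,-0.106],0,0],[[0,0,-0.106],0,0],[[0,0,-0.106],0,1],[[0,0,-0.106],0,1],[[0,0,-0.106],0,1],[[0,0,-0.106],0,1],[[0,0,-0.106],0,1]], squeeze=50)

```text
clock: 18.85
eef_pos: [0.5382, -0.0553, 0.0892]
orientation: [0.044, 0.999, 0.001, 0.001]
wrist_force: [0.2, 4.9, -0.1]
gripper_width: 0.192
finger_force: 48.7
```

Request:
step_arm(deltas=[[[0.0005,0.0025,0.001],0,1],[[0.001,0.0025,0.005],0,1],[[0.002,0.0025,0.009],0,1],[[0.003,0.0025,0.013],0,1],[[0.004,0.0025,0.017],0,1],[[0.004,0.0025,0.018],0,1],[[0.004,0.0025,0.018],0,1]])

```text
clock: 19.55
eef_pos: [0.5432, -0.0567, 0.107]
orientation: [0.045, 0.999, -0.001, 0.003]
wrist_force: [10.1, -6.9, -9.1]
gripper_width: 0.191
finger_force: 49.1
```

Request:
step_arm(deltas=[[[-0.0004,-0.004,0],0,1],[[-0.0007,-0.008,0],0,1],[[-0.0011,-0.012,0],0,1],[[-0.0015,-0.016,0],0,1],[[-0.0018,-0.02,0],0,1],[[-0.0022,-0.024,0],0,1],[[-0.0025,-0.028,0],0,1],[[-0.0029,-0.032,0],0,1],[[-0.0031,-0.034,0],0,1],[[-0.0031,-0.034,0],0,1]])

```text
clock: 20.55
eef_pos: [0.5397, -0.0907, 0.1068]
orientation: [0.045, 0.999, -0.001, 0.003]
wrist_force: [8.9, -7.7, -8.2]
gripper_width: 0.191
finger_force: 49.2
```

Request:
step_arm(deltas=[[[-0.0002,-0.002,0],0,1],[[-0.0003,-0.004,0],0,1],[[-0.0005,-0.0055,0],0,1],[[-0.0006,-0.0065,0],0,1],[[-0.0006,-0.007,0],0,1],[[-0.0006,-0.007,0],0,1],[[-0.0006,-0.007,0],0,1]])

```text
clock: 21.25
eef_pos: [0.539, -0.0971, 0.1068]
orientation: [0.045, 0.999, -0.001, 0.002]
wrist_force: [8.1, -5.4, -8.4]
gripper_width: 0.192
finger_force: 49.3
```

Request:
step_arm(deltas=[[[-0.0005,-0.0007,-0.002],0,1],[[-0.001,-0.0012,-0.004],0,1],[[-0.001,-0.0012,-0.004],0,1],[[-0.001,-0.0012,-0.004],0,1]])

```text
clock: 21.65
eef_pos: [0.5375, -0.0971, 0.1027]
orientation: [0.045, 0.999, -0.0, 0.002]
wrist_force: [5.8, -2.4, -1.5]
gripper_width: 0.188
finger_force: 49.9
```

Request:
step_arm(deltas=[[[0,-0.0005,0],0,0.4],[[0,-0.0005,0],0,0],[[0,-0.0005,0],0,0],[[0,-0.0005,0],0,0],[[0,-0.0005,0.04],0,0],[[0,-0.0005,0.09],0,0],[[0,-0.0005,0.13],0,0],[[0.02,0.02,0.15],0,-1],[[0.02,0.02,0.15],0,-1],[[0.02,0.02,0.15],0,-1]])

```text
clock: 22.65
eef_pos: [0.5562, -0.076, 0.2513]
orientation: [0.044, 0.999, -0.0, -0.0]
wrist_force: [-0.4, 0.0, -1.3]
gripper_width: 0.976
finger_force: 0.0
```

```bash
python3 snap.py end; python3 - <<'E'
from h import *;import pickle
im=cv2.imread("pics/end.png");s=pickle.load(open("pics/end.pkl","rb"))
def proj(p):
    T=np.eye(4);T[:3,:3]=R.from_quat(s["orientation"]).as_matrix();T[:3,3]=s["eef_pos"]
    c=arm.calibration("wrist");q=np.linalg.inv(T@c["T_tool_cam"])@np.append(p,1);r=np.arctan2(np.hypot(q[0],q[1]),q[2]);a=np.arctan2(q[1],q[0])
    return c["cx"]+c["fx"]*r*np.cos(a),c["cy"]+c["fx"]*r*np.sin(a)
o=np.array([.595,-.203,0]);X=np.array([.9959,-.0906,0]);Y=np.array([.0906,.9959,0])
V=lambda x,y,z:(lambda q:im[int(round(q[1])),int(round(q[0]))].max())(proj(o+X*x+Y*y/1000+[0,0,z]))
for y in range(0,100,2): print(y,V(-.036,y,.076),V(-.02,y,.078),V(.0,y,.1),end=" | ")
E
```

```text
22.65 [ 0.55620025 -0.07602184  0.25129929] [ 4.37835672e-02  9.99041027e-01 -3.63348021e-05 -1.56759334e-04] [-3.92326847e-01  3.80541297e-04 -1.25878617e+00] 0.9764842433541906
0 99 217 152 | 2 168 222 209 | 4 230 217 219 | 6 231 209 228 | 8 232 198 229 | 10 231 195 207 | 12 213 195 154 | 14 158 216 112 | 16 116 232 115 | 18 177 220 135 | 20 222 220 178 | 22 230 225 220 | 24 231 220 230 | 26 232 203 231 | 28 231 204 216 | 30 230 205 126 | 32 167 216 120 | 34 127 232 116 | 36 214 232 138 | 38 226 230 215 | 40 231 228 226 | 42 232 224 230 | 44 232 213 232 | 46 232 210 227 | 48 221 212 159 | 50 187 207 120 | 52 134 231 129 | 54 215 232 182 | 56 226 230 229 | 58 232 229 227 | 60 232 226 232 | 62 232 219 232 | 64 232 214 228 | 66 230 220 162 | 68 160 214 148 | 70 200 200 173 | 72 230 115 226 | 74 231 105 169 | 76 231 109 118 | 78 231 87 113 | 80 231 75 108 | 82 232 82 78 | 84 232 106 81 | 86 232 113 106 | 88 233 110 101 | 90 231 111 80 | 92 233 114 78 | 94 231 179 88 | 96 233 227 192 | 98 232 227 232 |
```

The brightness profile along the lane shows four ears and tabs at an even 18 mm pitch, with the dark follower face at about 72 mm. The arm is clear, so I'm handing the job in.

```bash
python3 -c "
from cell import arm
print(arm.finish_job())"
```

```text
the job is handed in; nothing more can be done
None
```

I handed the job in at about 23 s of the 72 s limit: both cartridges are loaded, and the follower was let down slowly onto all four, its face about 72 mm from the gate; the cell returned no verdict.

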